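Set the creasing depth by clicks

ROBOT

A 6-joint arm with a two-finger parallel gripper is mounted at the origin on the work surface. World frame = base frame: x ahead of the robot, y to its left, z up, the work surface at z = 0. Lengths are in m, angles in degrees, forces in N, time in s.
With the tool pointing down it reaches from about 0.35 to 0.875 m from the base axis. Payload 4.2 kg.
Tool frame: the origin (TCP) lies midway between the tips of the shut fingers; the grasp point (between the pads) lies 19 mm behind it; z points along the fingers, y is the direction in which the jaws open and shut (so a half turn about z gives the same grasp; the last joint's range is limited). The gripper opens to 87 mm and grips with 3 to 60 N. Pads are 19 mm wide; open, the fingers measure 117 mm over their backs; the gripper's body (75 mm by 190 mm) begins 51 mm behind the grasp point.
Start: joints at [89.588, 22.042, 0.453, 0, -68.411, -14.817], TCP at [0.164, 0.603, 0.223] pointing down, gripper open.
Joint ranges: [-179.83, 179.83], [-69.29, 118.12], [-61.27, 80.66], [-181.25, 117.63], [-171.15, -9.14], [-177.46, 177.46]. Speed limits (degrees/s): [159.86, 159.86, 180, 180, 180, 180].

INTERFACE

Orientations are given as a 3x3 rotation matrix whose columns are the frame's x, y, z axes.
In Python, from station import sense, capture, get_calibration, finish_job, spot_in, spot_point gives the robot as it stands.
- The arm moves only by the shell command python3 -m inch 'ROWS'. ROWS is JSON, a list of rows, each an object with "fingers": the finger opening in cm, from 0 to 8.7; "delta_pos": the shift along the tool's x, y, z in cm, a list of three; "spin": the turn about the tool's z in degrees. In form: [{"fingers": fingers, "delta_pos": [dx, dy, dz], "spin": spin}, ...]. A call has 1 to 20 rows; each row is the pose to reach, as a shift and turn from the pose commanded when the call began, along the tool's axes at that moment; what a row does not reach only later rows make up. A row lasts 1/10 s, in which the tool goes at most 50 mm and 8.59 degrees, less where a joint would pass 70% of its speed; a pose out of reach is approached as far as the arm can. A call with a gripper value outside its range is refused whole. The fingers move at their own pace and stop on an object; the grip force is fixed at half the most. Time passes only in rows, so rows that repeat a pose let the fingers close. It gives the time, the measured TCP pose, the force and the opening at its end, in the units of the state.
- sense(): the state, without advancing time (a new reading comes with each control period).
- capture(name): name is "scene" or "top" or "wrist"; returns the picture (480x640x3 uint8, red, green, blue); there is no depth.
- get_calibration(name): a dict with "K" (3x3 intrinsics, pixels), "T" (4x4, takes a point from camera to world coordinates). Camera axes: x right, y up, looking along -z (the intrinsics and any distortion apply to the point x, -y, -z); pixel columns grow to the right and rows downward; lengths in m; the calibration is good to about 2 mm. A picture is of the moment at which its call begins: read the wrist's pose just before it. get_calibration takes no time and is no camera call; for the wrist camera it gives the pose at the moment of the call.
- finish_job(): hands the job in, once; it reports no verdict.
Trained networks look in the newest picture that a camera, given by its name, has taken for a name from the list of things; names that differ only in an ending like _2 or _b are one class to them, and where a whole thing is asked for, a point or a joint stands for the part that bears it (a point fixed in the world has none). Each returns a list of dicts, best first, with "conf" (0 to 1); they miss things now and then, are a little off and sometimes report something else, mostly with a low value. They report only what shows in the picture. A call takes as long as a camera call. They do not tell look-alikes from the thing itself.
- spot_in(camera, target): "extent" ([left, top, right, bottom] as shares, 0 to 1, of the picture: columns of its width, rows of its height, round what is visible of it).
- spot_point(camera, target): "location" ([column, row] as shares, 0 to 1, of the picture: columns of its width, rows of its height: a listed point, or the origin of a listed thing).
The state is a dict: "time_s": time; "joints": joint angles; "joint_velocities": joint speeds; "effort": joint torques, N m; "tcp_pos": TCP position; "ee_rot": TCP orientation; "wrist_force": force on the tool from outside, world axes, zero at the start; "moment": the same for the moment, N m; "gripper_width": opening from 0.0 (shut) to 1.0 (fully open).
Only numpy, scipy, OpenCV 4.12 (cv2) and the standard library are available. Lean on these libraries where they do the work, as an engineer would, in place of code of your own. Each camera call takes 0.05 s, during which the arm holds its last target.

TASK

Get the creasing machine ready for thick board: lift the blue dust cap off its dial and stand it in the round wooden dish (set it down, do not drop it), then turn the dial to position 6, that is six clicks clockwise from the red zero mark. Leave the dial resting in that click, the cap standing in the dish, and the other things on the table as they are.

Things in the scene. Friction and masses are not known exactly. Their poses are not given: they have to be found in the camera images.
- cap_stem (a point): Middle of the loose blue dust cap's white stem: a round upright grip, 18 across, 26 tall; this point is 13 below its top, 13 above the cap's blue shoulder and 71 above its open foot. At the start the cap stands over the dial, with no thread or catch: lift it straight up by 60 or more before moving sideways.
- cap: The cap as a whole, origin at the centre of its foot: an upside-down round blue cup, 77 outside, 70 inside, 84 tall with its stem, about 60 g. z is its up axis.
- cap_foot (a point): Centre of the cap's open foot, 71 below the stem's middle. At the start the foot rests on the machine's flat top, round the scale plate.
- dish_floor (a point): Centre of the inner floor of the cap holder: a round, dark wooden dish lined with green felt, fixed to the table. Inside 92 wide, outside 104; floor 5 above the table, rim 16 above the table. The cap stands in it on its foot, with about 7 to spare all round.
- dial_grip (a point): On the dial's upright axis, half-way up its grip (under the cap at the start). The dial is a round grey skirt 42 across carrying a bar-shaped grip 40 long, 14 wide; the bar's top is 16 above this point and about 114 above the table, the skirt's top 16 below it. x points along the bar to its white half (the pointer), y across the bar, z up.
- dial (a joint): Dial angle, rad, growing clockwise seen from above; stops at 0 and 4.712. Clicks of 0.4712 (27 degrees): position k is at 0.4712 k, k = 0 to 10. Each is a sprung detent: about 0.1 N m gets over to the next, and when let go the dial settles in the nearest. It starts at any of 0 to 3.
- dial_seat (a point): Centre of the scale plate's underside, on the machine's top: a black disc 66 wide, 4 thick, under the dial, with a mark for each position, clockwise: 0 broad and red, 5 and 10 long and white, the rest short and white; the white half of the bar points to the position. x points to the machine's roller end.
- machine: The creasing machine, fixed: a grey and blue box 220 (x) by 150 (y), flat top 70 above the table. The dial is 30 from its centre towards -x; a pair of steel rollers between dark brackets stands at the +x end, 115 from the dial, up to 98 above the table; a small crank at the +y side. Origin at the centre of its underside.
- spool: Bystander: a red thread spool, 36 across, 42 tall. Origin at its underside or middle.
- peg: Bystander: a wooden clothes-peg lying flat, 72 x 12 x 15. Origin at its underside or middle.
- jar: Bystander: a white glue jar with a yellow lid, 60 across, 85 tall. Origin at its underside or middle.
- brush: Bystander: a glue brush lying flat, about 180 long. Origin at its underside or middle.
- folder: Bystander: a white bone folder lying flat, 150 x 22 x 6. Origin at its underside or middle.
- mug: Bystander: a blue mug, 76 across without its handle, 85 tall. Origin at its underside or middle.
- weight: Bystander: a brass weight, 52 across, 58 tall. Origin at its underside or middle.
There are look-alikes about, which are no part of the job. There is more than one size of the cap; the one meant has the size given above.

How it is judged:
By the outcome, as a careful person would: the job done as asked, in the order asked, and still so for the second after the job is handed in, with the robot touching nothing.
It also fails if it takes over 67 s, if anything falls off the work surface, if the arm or the gripper's body presses on something with over 40 N, if the wrist force passes 120 N, or if a joint passes its speed limit or range.

## Working session

There is one attempt and no reset: what is moved stays moved. The work goes in short steps, Python scripts to look and compute and a shell command to move; the robot and the scene stay as the last step left them, time stands still between calls to the robot, and variables do not carry over. Pictures are saved under pics/ and viewed, and the job is handed in when it is done.

```bash
ls; mkdir -p pics
cat > h.py <<'E'
import numpy as np, cv2
from station import *
def snap(cam,name):
    im=capture(cam); cv2.imwrite(f'pics/{name}.png',im[:,:,::-1]); return im
def ray(c,u,v):
    K=np.array(c['K']);T=np.array(c['T'])
    d=np.array(c.get('dist',np.zeros(5)),float) if 'dist' in c else np.zeros(5)
    p=cv2.undistortPoints(np.array([[[u,v]]],float),K,d)[0,0]
    return T[:3,3],T[:3,:3]@np.array([p[0],-p[1],-1])
def atz(c,u,v,z):
    o,d=ray(c,u,v); return o+d*(z-o[2])/d[2]
def proj(c,P):
    K=np.array(c['K']);T=np.array(c['T']); q=T[:3,:3].T@(np.array(P)-T[:3,3]); q=np.array([q[0],-q[1],-q[2]]); r=K@q; return r[:2]/r[2]
E
python3 - <<'E'
from h import *
s=sense();print(s)
for cam in ('scene','top','wrist'):
    snap(cam,cam+'0');c=get_calibration(cam);print(cam,c)
    for t in ('cap_stem','dish_floor','dial_seat'):
        print(cam,t,[(np.round(np.array(r['location'])*[640,480],1),round(r['conf'],2)) for r in spot_point(cam,t)])
E
```

```text
pics
{'time_s': 0.0, 'joints': array([ 8.95868772e+01,  2.20890808e+01,  3.79941956e-01, -2.99934112e-02,
       -6.84112947e+01, -1.48165809e+01]), 'joint_velocities': array([ 0.01244291, -0.00801264, -0.08575289,  0.05715086,  0.04721019,
       -0.08294668]), 'effort': array([-7.90100403e-04, -3.90666246e+01,  1.87406605e+01,  4.21996638e+00,
        1.09758569e-02, -1.92239481e-04]), 'tcp_pos': array([0.16399906, 0.60247065, 0.22147582]), 'ee_rot': array([[ 9.64829706e-01, -2.62875229e-01, -5.01903612e-04],
       [-2.62875700e-01, -9.64827427e-01, -2.09834802e-03],
       [ 6.73533453e-05,  2.15648676e-03, -9.99997673e-01]]), 'wrist_force': array([1.00639534, 0.49340602, 0.53050226]), 'moment': array([-0.01799692,  0.01217964,  0.02808232]), 'gripper_width': 1.0036833177030065}
scene {'K': array([[612.45698833,   0.        , 305.39840725],
       [  0.        , 612.45698833, 247.58957819],
       [  0.        ,   0.        ,   1.        ]]), 'T': array([[ 0.86550559, -0.38395388,  0.32168227,  1.0006933 ],
       [ 0.50080044,  0.67606074, -0.5405005 , -0.73930803],
       [-0.0
[... 835 characters left out ...]
.66)]
top dish_floor [(array([252.8, 258.6]), 0.85), (array([415.8, 264.1]), 0.16)]
top dial_seat [(array([416.3, 265.1]), 0.61)]
wrist {'K': array([[360.87355229,   0.        , 320.46217008],
       [  0.        , 360.87355229, 236.65181497],
       [  0.        ,   0.        ,   1.        ]]), 'T': array([[-2.63081222e-01,  9.29362013e-01,  2.58987490e-01,
         2.34857655e-01],
       [-9.64773642e-01, -2.53508046e-01, -7.03241755e-02,
         5.84407137e-01],
       [ 2.98795086e-04, -2.68365274e-01,  9.63317181e-01,
         3.83187502e-01],
       [ 0.00000000e+00,  0.00000000e+00,  0.00000000e+00,
         1.00000000e+00]])}
wrist cap_stem []
wrist dish_floor []
wrist dial_seat []
```

View pics/scene0.png

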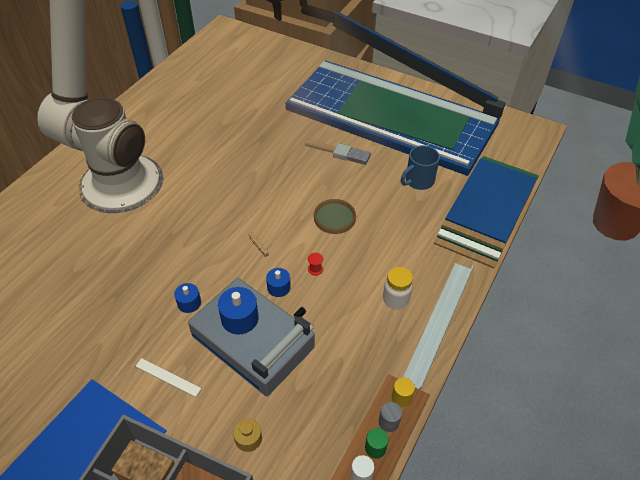

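View pics/top0.png

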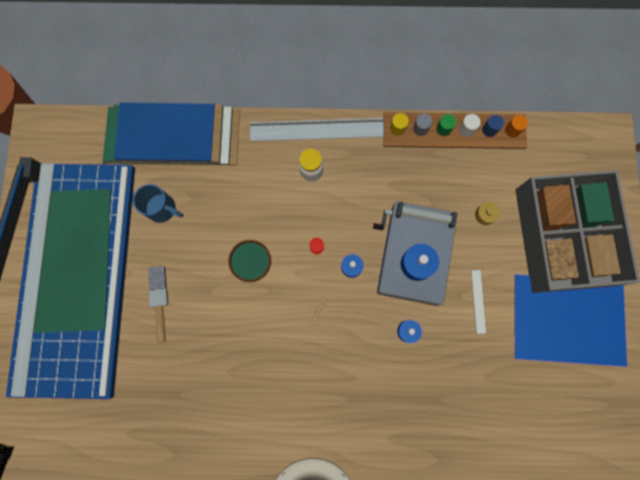

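Candidates for the cap, in scene pixels: small caps on the table at (185,292) and (278,277), and the large one on the machine at (239,298). The description fits the one on the machine. I'll measure it and take a close crop.

Run:
```python
from h import *
S=get_calibration('scene');T=get_calibration('top')
def tri(a,b):
    o1,d1=ray(S,*a);o2,d2=ray(T,*b);d1/=np.linalg.norm(d1);d2/=np.linalg.norm(d2)
    st=np.linalg.lstsq(np.c_[d1,-d2],o2-o1,rcond=None)[0];p,q=o1+st[0]*d1,o2+st[1]*d2
    return (p+q)/2,np.linalg.norm(p-q)
print('stem',tri((239.3,297.6),(420.2,257.6)))
print('atz .141',atz(S,239.3,297.6,.141),atz(T,420.2,257.6,.141))
print('dish',tri((333.3,215.7),(252.8,258.6)),atz(S,333.3,215.7,.005),atz(T,252.8,258.6,.005))
print('seat',atz(S,238.9,320.7,.07),atz(T,416.3,265.1,.07))
# machine orientation via top corners (z=.07)
for u,v in ((397,204),(456,212),(443,303),(379,293)): print(atz(T,u,v,.07))
a=cv2.imread('pics/scene0.png');b=cv2.imread('pics/top0.png')
cv2.imwrite('pics/crop0.png',np.hstack([cv2.resize(a[230:400,160:330],(400,400),interpolation=3),cv2.resize(b[180:350,320:490],(400,400),interpolation=3)]))
```

```text
stem (array([ 0.54023961, -0.223821  ,  0.14188145]), np.float64(0.0026252215368735557))
atz .141 [ 0.54082595 -0.22250555  0.141     ] [ 0.53938607 -0.22485026  0.141     ]
dish (array([0.54907097, 0.15363606, 0.02057617]), np.float64(0.0013061578396457959)) [0.54318361 0.16667132 0.005     ] [0.55082878 0.15565439 0.005     ]
seat [ 0.53900716 -0.23317874  0.07      ] [ 0.53280267 -0.22900345  0.07      ]
[ 0.67607166 -0.18629023  0.07      ]
[ 0.65908741 -0.32339197  0.07      ]
[ 0.44784361 -0.28760519  0.07      ]
[ 0.46775441 -0.14374038  0.07      ]
```

View pics/crop0.png

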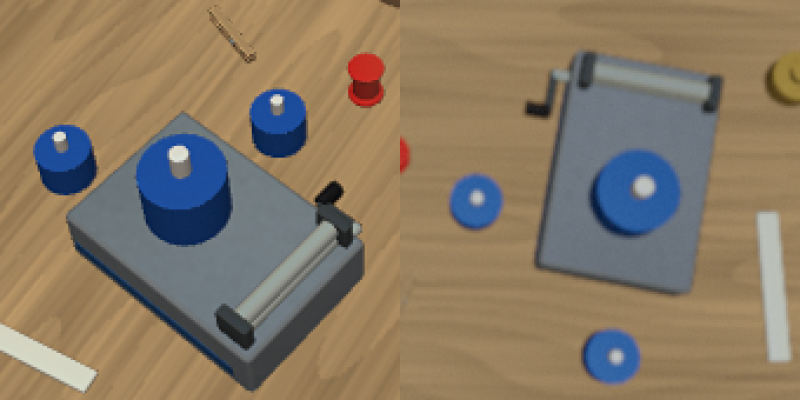

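The crop shows the large cap on the machine, with its stem at scene (239,298). The two small caps are the look-alikes. Next I'll work out the transit.

```bash
cat >> h.py <<'E'
def delta(P):
    s=sense(); return np.round(np.array(s['ee_rot']).T@(np.array(P)-s['tcp_pos'])*100,2)
E
python3 - <<'E'
from h import *
print(delta([0.51,-0.224,0.27]))
E
```

```text
[55.1  70.71 -4.74]
```

```bash
python3 -m inch '[{"fingers":8.7,"delta_pos":[55.1,70.7,-4.7],"spin":0},{"fingers":8.7,"delta_pos":[55.1,70.7,-4.7],"spin":0},{"fingers":8.7,"delta_pos":[55.1,70.7,-4.7],"spin":0},{"fingers":8.7,"delta_pos":[55.1,70.7,-4.7],"spin":0},{"fingers":8.7,"delta_pos":[55.1,70.7,-4.7],"spin":0},{"fingers":8.7,"delta_pos":[55.1,70.7,-4.7],"spin":0},{"fingers":8.7,"delta_pos":[55.1,70.7,-4.7],"spin":0},{"fingers":8.7,"delta_pos":[55.1,70.7,-4.7],"spin":0},{"fingers":8.7,"delta_pos":[55.1,70.7,-4.7],"spin":0},{"fingers":8.7,"delta_pos":[55.1,70.7,-4.7],"spin":0},{"fingers":8.7,"delta_pos":[55.1,70.7,-4.7],"spin":0},{"fingers":8.7,"delta_pos":[55.1,70.7,-4.7],"spin":0},{"fingers":8.7,"delta_pos":[55.1,70.7,-4.7],"spin":0},{"fingers":8.7,"delta_pos":[55.1,70.7,-4.7],"spin":0},{"fingers":8.7,"delta_pos":[55.1,70.7,-4.7],"spin":0},{"fingers":8.7,"delta_pos":[55.1,70.7,-4.7],"spin":0},{"fingers":8.7,"delta_pos":[55.1,70.7,-4.7],"spin":0},{"fingers":8.7,"delta_pos":[55.1,70.7,-4.7],"spin":0},{"fingers":8.7,"delta_pos":[55.1,70.7,-4.7],"spin":0},{"fingers":8.7,"delta_pos":[55.1,70.7,-4.7],"spin":0}]'
python3 - <<'E'
from h import *
s=sense();print(s['time_s'],s['tcp_pos'],s['joints'],s['joint_velocities'].round(1))
c=get_calibration('wrist');snap('wrist','w1')
for t in ('cap_stem','dial_seat'):
  print(t,[(np.round(np.array(r['location'])*[640,480],1),round(r['conf'],2),atz(c,*(np.array(r['location'])*[640,480]),.141 if t=='cap_stem' else .07)) for r in spot_point('wrist',t)])
E
```

```text
time_s: 2.6
tcp_pos: [0.5099, -0.2248, 0.2688]
ee_rot: [[0.964, -0.265, -0.001], [-0.265, -0.964, 0.0], [-0.001, -0.0, -1.0]]
wrist_force: [0.5, -0.1, -0.4]
gripper_width: 1.003
2.6 [ 0.5098622  -0.22479895  0.26880316] [-7.13780818e+00  1.37569486e+01 -4.76317221e+00 -1.90708545e-02
 -7.15604175e+01  8.17748361e+01] [ 2.4 -1.9 -1.5 -0.2  0.  -0.2]
cap_stem [(array([312.1, 198.8]), 0.89, array([ 0.53518087, -0.22414001,  0.141     ])), (array([343.9, 310.9]), 0.77, array([ 0.43190877, -0.22406538,  0.141     ])), (array([183.2, 216. ]), 0.55, array([ 0.54949573, -0.11878095,  0.141     ]))]
dial_seat [(array([316.2, 148.9]), 0.19, array([ 0.56984543, -0.23639487,  0.07      ]))]
```

View pics/w1.png

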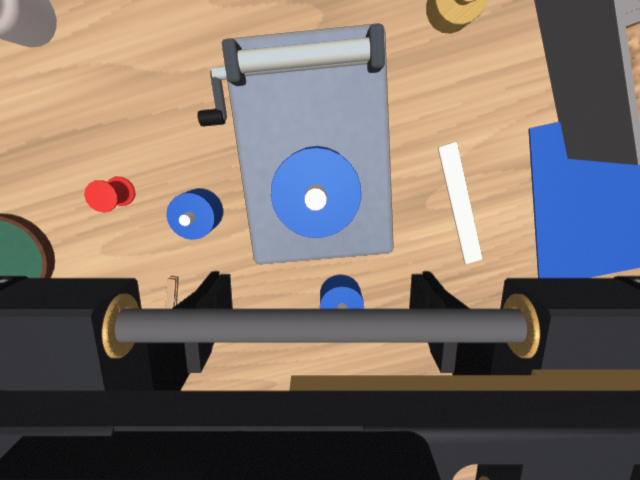

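The wrist picture shows the large cap centred near (316,193), with its stem top at (315,199). I'll refine the position from the blue disc and the white stem top.

Run:
```python
from h import *
c=get_calibration('wrist'); im=cv2.imread('pics/w1.png')
h=cv2.cvtColor(im,cv2.COLOR_BGR2HSV)
roi=np.zeros(h.shape[:2],np.uint8);roi[140:245,262:370]=1
blue=((h[...,0]>100)&(h[...,0]<130)&(h[...,1]>160)&(roi>0)).astype(np.uint8)
cs=max(cv2.findContours(blue,0,2)[0],key=cv2.contourArea)
(x,y),r=cv2.minEnclosingCircle(cs);print('disc',x,y,r,atz(c,x,y,.128), 'diam',r/360.87*(c['T'][2,3]-.128)*2*1)
x0,y0,w,hh=cv2.boundingRect(cs);print(x0,y0,w,hh)
wh=((h[...,1]<60)&(h[...,2]>170)&(roi>0)).astype(np.uint8)
m=cv2.moments(wh[180:220,295:335]);u,v=m['m10']/m['m00']+295,m['m01']/m['m00']+180
print('stem',u,v,m['m00'],atz(c,u,v,.154),atz(c,u,v,.15))
```

```text
disc 315.43377685546875 192.5050048828125 44.59114074707031 [ 0.5374563  -0.22537495  0.128     ] diam 0.07477234386755921
272 161 89 76
stem 315.08673469387753 198.71938775510205 392.0 [ 0.53656947 -0.22521698  0.154     ] [ 0.53593531 -0.22498235  0.15      ]
```

Run:
```python
from h import *
print(delta([0.537,-0.2255,0.133]))
```

```text
[ 2.7  -0.46 13.68]
```

```bash
python3 -m inch '[{"fingers":6,"delta_pos":[2.7,-0.5,4],"spin":0},{"fingers":6,"delta_pos":[2.7,-0.5,8],"spin":0},{"fingers":6,"delta_pos":[2.7,-0.5,11],"spin":0},{"fingers":6,"delta_pos":[2.7,-0.5,13],"spin":0},{"fingers":6,"delta_pos":[2.7,-0.5,13.6],"spin":0},{"fingers":6,"delta_pos":[2.7,-0.5,13.6],"spin":0},{"fingers":6,"delta_pos":[2.7,-0.5,13.6],"spin":0}]'
python3 - <<'E'
from h import *
c=get_calibration('wrist');snap('wrist','w2')
E
```

```text
time_s: 3.45
tcp_pos: [0.5385, -0.2258, 0.1353]
ee_rot: [[0.965, -0.261, 0.003], [-0.261, -0.965, -0.001], [0.003, 0.0, -1.0]]
wrist_force: [0.4, -0.2, 1.0]
gripper_width: 0.692
```

View pics/w2.png

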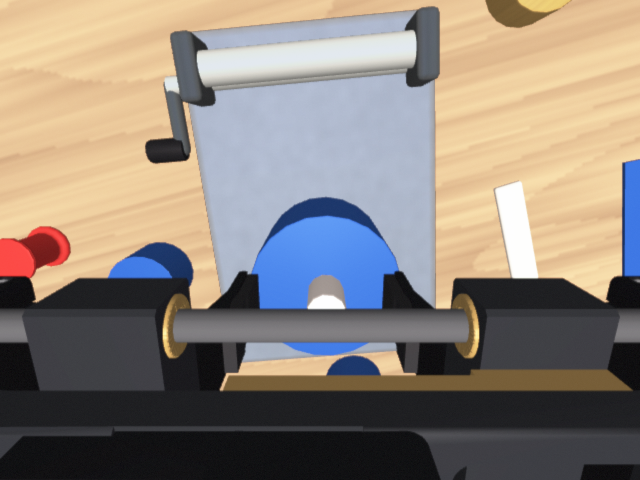

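The stem sits between the fingers near (326,292), just above the shoulder. Closing on it and lifting.

```bash
python3 -m inch '[{"fingers":1.0,"delta_pos":[0,0,0],"spin":0},{"fingers":1.0,"delta_pos":[0,0,0],"spin":0},{"fingers":1.0,"delta_pos":[0,0,0],"spin":0},{"fingers":1.0,"delta_pos":[0,0,0],"spin":0},{"fingers":1.0,"delta_pos":[0,0,0],"spin":0},{"fingers":1.0,"delta_pos":[0,0,0],"spin":0},{"fingers":1.0,"delta_pos":[0,0,0],"spin":0},{"fingers":1.0,"delta_pos":[0,0,0],"spin":0}]'
python3 -m inch '[{"fingers":1.0,"delta_pos":[0,0,-1],"spin":0},{"fingers":1.0,"delta_pos":[0,0,-3],"spin":0},{"fingers":1.0,"delta_pos":[0,0,-5],"spin":0},{"fingers":1.0,"delta_pos":[0,0,-7],"spin":0},{"fingers":1.0,"delta_pos":[0,0,-9],"spin":0},{"fingers":1.0,"delta_pos":[0,0,-10],"spin":0},{"fingers":1.0,"delta_pos":[0,0,-10],"spin":0}]'
python3 - <<'E'
from h import *
c=get_calibration('scene');snap('scene','s3')
print([(np.round(np.array(r['location'])*[640,480],1),round(r['conf'],2)) for r in spot_point('scene','dial_grip')])
print([(np.round(np.array(r['extent'])*[640,480,640,480],1),round(r['conf'],2)) for r in spot_in('scene','dish_floor')])
snap('top','t3')
print([(np.round(np.array(r['location'])*[640,480],1),round(r['conf'],2)) for r in spot_point('top','dial_grip')])
a=cv2.imread('pics/s3.png');b=cv2.imread('pics/t3.png')
cv2.imwrite('pics/crop3.png',np.hstack([cv2.resize(a[190:360,160:330],(400,400),interpolation=3),cv2.resize(b[180:350,320:490],(400,400),interpolation=3)]))
E
```

```text
time_s: 4.3
tcp_pos: [0.5374, -0.2262, 0.1335]
ee_rot: [[0.965, -0.263, -0.0], [-0.263, -0.965, -0.0], [-0.0, 0.0, -1.0]]
wrist_force: [0.7, -0.1, -0.6]
gripper_width: 0.195
time_s: 5.0
tcp_pos: [0.5383, -0.2263, 0.2355]
ee_rot: [[0.965, -0.263, 0.004], [-0.263, -0.965, -0.001], [0.004, -0.0, -1.0]]
wrist_force: [0.0, 0.3, -1.0]
gripper_width: 0.196
[(array([238.4, 310. ]), 0.66)]
[(array([313. , 201.9, 355.5, 231.1]), 0.79)]
[]
```

View pics/crop3.png

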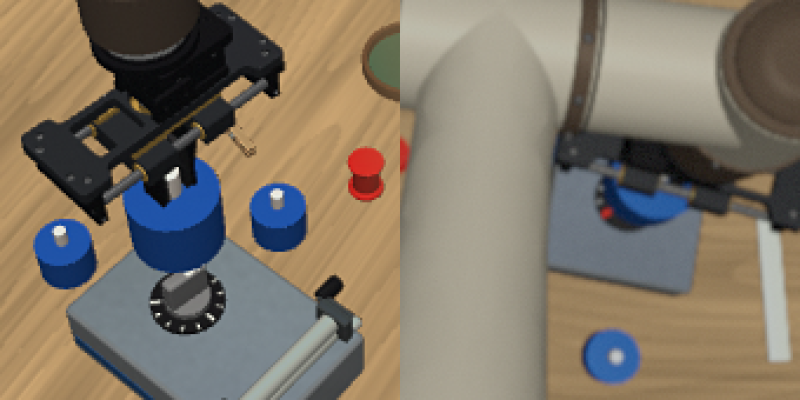

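The cap is held (opening 17 mm) and clear of the dial. Now I'll locate the dish from its outline in the first pictures.

Run:
```python
from h import *
for cam,f,(x0,y0,x1,y1) in (('top','top0',(220,230,280,292)),('scene','scene0',(305,190,365,242))):
    c=get_calibration(cam);im=cv2.imread(f'pics/{f}.png');h=cv2.cvtColor(im,cv2.COLOR_BGR2HSV)[y0:y1,x0:x1]
    g=((h[...,0]>40)&(h[...,0]<100)&(h[...,1]>40)).astype(np.uint8)
    m=cv2.getStructuringElement(2,(3,3));g=cv2.morphologyEx(g,cv2.MORPH_OPEN,m)
    k=max(cv2.findContours(g,0,1)[0],key=cv2.contourArea);e=cv2.fitEllipse(k)
    u,v=e[0][0]+x0,e[0][1]+y0;print(cam,'felt',u,v,e[1],cv2.contourArea(k),atz(c,u,v,.005))
    # whole dish: dark
    d=(h[...,2]<115).astype(np.uint8);d=cv2.morphologyEx(d,cv2.MORPH_OPEN,m)
    k=max(cv2.findContours(d,0,1)[0],key=cv2.contourArea);e=cv2.fitEllipse(k)
    u,v=e[0][0]+x0,e[0][1]+y0;print(cam,'rim',u,v,e[1],atz(c,u,v,.014))
print(delta([.45,.15,.2355]))
```

```text
top felt 249.16234970092773 260.51129150390625 (35.55751037597656, 36.87596130371094) 1028.5 [0.54599343 0.16428111 0.005     ]
top rim 249.39067840576172 260.62353515625 (41.36533737182617, 41.90372848510742) [0.54445934 0.16223367 0.014     ]
scene felt 342.7089653015137 215.2310676574707 (16.66288948059082, 23.592565536499023) 258.0 [0.56267236 0.17950605 0.005     ]
scene rim 334.3345603942871 216.06761169433594 (33.903106689453125, 41.850345611572266) [0.54961442 0.15962742 0.014     ]
[-18.26 -34.    -0.28]
```

```bash
python3 -m inch '[{"fingers":1.0,"delta_pos":[-4,-8,0],"spin":0},{"fingers":1.0,"delta_pos":[-10,-19,0],"spin":0},{"fingers":1.0,"delta_pos":[-16,-34,0],"spin":0},{"fingers":1.0,"delta_pos":[-16,-34,0],"spin":0},{"fingers":1.0,"delta_pos":[-16,-34,0],"spin":0},{"fingers":1.0,"delta_pos":[-16,-34,0],"spin":0},{"fingers":1.0,"delta_pos":[-16,-34,0],"spin":0},{"fingers":1.0,"delta_pos":[-16,-34,0],"spin":0},{"fingers":1.0,"delta_pos":[-16,-34,0],"spin":0},{"fingers":1.0,"delta_pos":[-16,-34,0],"spin":0},{"fingers":1.0,"delta_pos":[-16,-34,0],"spin":0},{"fingers":1.0,"delta_pos":[-16,-34,0],"spin":0}]'
python3 - <<'E'
from h import *
c=get_calibration('wrist');snap('wrist','w4');print(sense()['tcp_pos'])
for r in spot_point('wrist','dish_floor'):
  p=np.array(r['location'])*[640,480];print(p,r['conf'],atz(c,*p,.005))
for r in spot_in('wrist','dish_floor'): print(np.array(r['extent'])*[640,480,640,480],r['conf'])
snap('scene','s4')
E
```

```text
time_s: 6.45
tcp_pos: [0.4724, 0.1429, 0.2334]
ee_rot: [[0.964, -0.264, -0.0], [-0.264, -0.964, -0.0], [-0.0, 0.0, -1.0]]
wrist_force: [-0.1, -0.4, -0.8]
gripper_width: 0.198
[0.47248174 0.14293149 0.23340347]
[281.792 143.616] 0.84 [0.54641854 0.16499116 0.005     ]
[230.976  91.008 332.032 199.584] 0.77
```

View pics/w4.png

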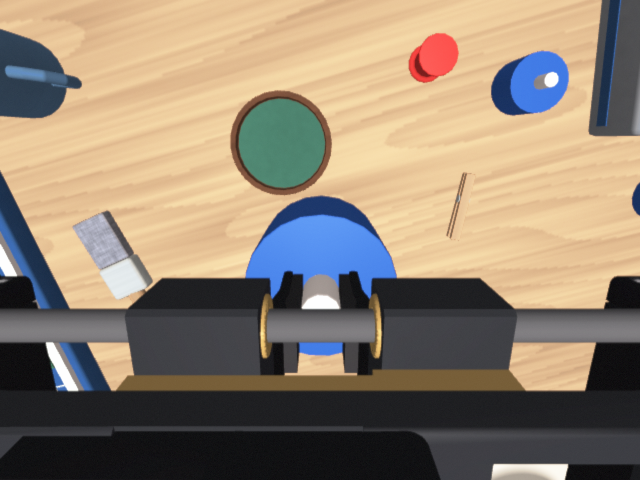

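View pics/s4.png

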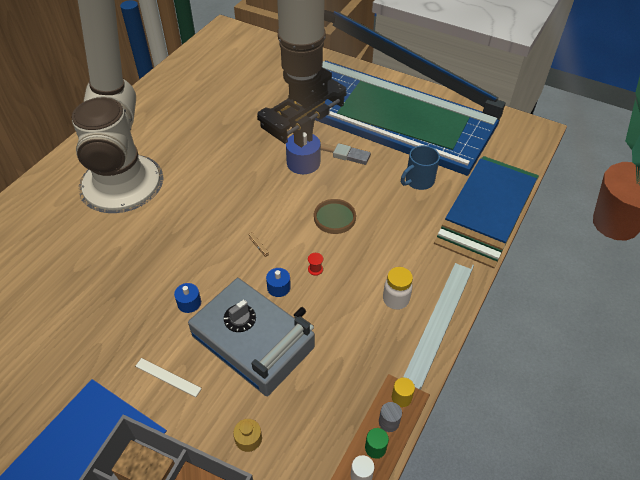

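Dish rim circle at (281,143) in the wrist picture, which puts it at (0.546, 0.1645); the top view agrees.

Run:
```python
from h import *
print(delta([.546,.1645,.085]))
```

```text
[ 6.53 -3.98 14.86]
```

```bash
python3 -m inch '[{"fingers":1.0,"delta_pos":[3.3,-2,0],"spin":0},{"fingers":1.0,"delta_pos":[6.5,-4,0],"spin":0},{"fingers":1.0,"delta_pos":[6.5,-4,0],"spin":0},{"fingers":1.0,"delta_pos":[6.5,-4,3],"spin":0},{"fingers":1.0,"delta_pos":[6.5,-4,6],"spin":0},{"fingers":1.0,"delta_pos":[6.5,-4,9],"spin":0},{"fingers":1.0,"delta_pos":[6.5,-4,12],"spin":0},{"fingers":1.0,"delta_pos":[6.5,-4,14],"spin":0},{"fingers":1.0,"delta_pos":[6.5,-4,14.8],"spin":0},{"fingers":1.0,"delta_pos":[6.5,-4,14.8],"spin":0},{"fingers":1.0,"delta_pos":[6.5,-4,14.8],"spin":0},{"fingers":1.0,"delta_pos":[6.5,-4,14.8],"spin":0}]'
python3 - <<'E'
from h import *
snap('wrist','w5');snap('scene','s5')
a=cv2.imread('pics/s5.png');b=cv2.imread('pics/w5.png')
cv2.imwrite('pics/c5.png',np.hstack([cv2.resize(a[150:260,280:390],(400,400),interpolation=3),cv2.resize(b[100:380,180:460],(400,400),interpolation=3)]))
E
```

```text
time_s: 7.85
tcp_pos: [0.5465, 0.1659, 0.0871]
ee_rot: [[0.965, -0.263, 0.003], [-0.263, -0.965, 0.001], [0.002, -0.002, -1.0]]
wrist_force: [-0.3, 0.1, -0.1]
gripper_width: 0.198
```

View pics/c5.png

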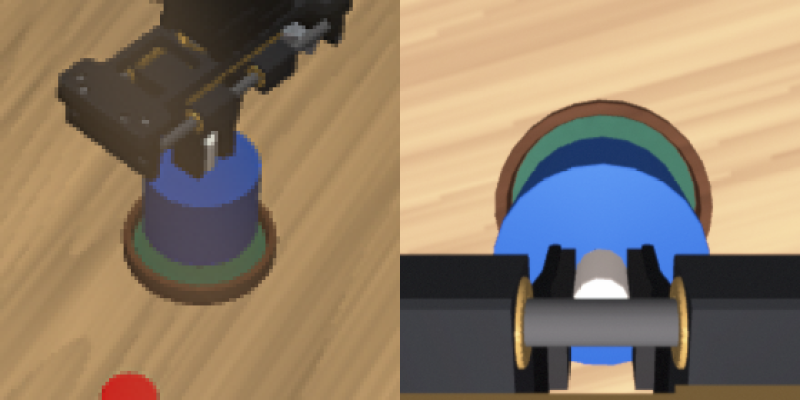

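The cap's foot hangs inside the dish rim, well centred. Lowering it gently.

```bash
python3 -m inch '[{"fingers":1.0,"delta_pos":[0,0,0.4],"spin":0},{"fingers":1.0,"delta_pos":[0,0,0.8],"spin":0},{"fingers":1.0,"delta_pos":[0,0,1.1],"spin":0},{"fingers":1.0,"delta_pos":[0,0,1.3],"spin":0},{"fingers":1.0,"delta_pos":[0,0,1.4],"spin":0},{"fingers":1.0,"delta_pos":[0,0,1.5],"spin":0},{"fingers":1.0,"delta_pos":[0,0,1.5],"spin":0},{"fingers":1.0,"delta_pos":[0,0,1.5],"spin":0},{"fingers":1.0,"delta_pos":[0,0,1.5],"spin":0}]'
```

```text
time_s: 8.85
tcp_pos: [0.5457, 0.1655, 0.0707]
ee_rot: [[0.965, -0.263, 0.0], [-0.263, -0.965, 0.0], [0.0, -0.0, -1.0]]
wrist_force: [0.2, 0.0, -0.6]
gripper_width: 0.198
```

```bash
python3 -m inch '[{"fingers":1.0,"delta_pos":[0,0,0.1],"spin":0},{"fingers":1.0,"delta_pos":[0,0,0.1],"spin":0},{"fingers":1.0,"delta_pos":[0,0,0.2],"spin":0},{"fingers":1.0,"delta_pos":[0,0,0.2],"spin":0},{"fingers":1.0,"delta_pos":[0,0,0.2],"spin":0}]'
```

```text
time_s: 9.35
tcp_pos: [0.5456, 0.1654, 0.0685]
ee_rot: [[0.965, -0.263, -0.0], [-0.263, -0.965, -0.0], [-0.0, 0.0, -1.0]]
wrist_force: [0.6, 0.1, 0.1]
gripper_width: 0.195
```

```bash
python3 -m inch '[{"fingers":1.0,"delta_pos":[0,0,0.1],"spin":0},{"fingers":1.0,"delta_pos":[0,0,0.1],"spin":0},{"fingers":1.0,"delta_pos":[0,0,0.1],"spin":0}]'
```

```text
time_s: 9.65
tcp_pos: [0.5456, 0.1655, 0.0685]
ee_rot: [[0.965, -0.262, 0.0], [-0.262, -0.965, -0.0], [0.0, -0.0, -1.0]]
wrist_force: [-1.4, 0.5, 5.8]
gripper_width: 0.198
```

Contact: 5.8 N upward and no further descent. I'll release slowly, then rise straight up.

```bash
python3 -m inch '[{"fingers":2.2,"delta_pos":[0,0,-0.1],"spin":0},{"fingers":3,"delta_pos":[0,0,-0.1],"spin":0},{"fingers":5,"delta_pos":[0,0,-0.1],"spin":0},{"fingers":6,"delta_pos":[0,0,-0.1],"spin":0},{"fingers":6,"delta_pos":[0,0,-0.1],"spin":0},{"fingers":6,"delta_pos":[0,0,-1],"spin":0},{"fingers":6,"delta_pos":[0,0,-4],"spin":0},{"fingers":6,"delta_pos":[0,0,-8],"spin":0},{"fingers":6,"delta_pos":[0,0,-13],"spin":0},{"fingers":6,"delta_pos":[0,0,-18],"spin":0},{"fingers":6,"delta_pos":[0,0,-20],"spin":0},{"fingers":6,"delta_pos":[0,0,-20],"spin":0}]'
python3 - <<'E'
from h import *
s=sense();print(s['time_s'],s['tcp_pos'],s['joints'])
snap('wrist','w6');snap('scene','s6');S=get_calibration('scene')
for t in('dial_grip','dial_seat'):
  for r in spot_point('scene',t):
    p=np.array(r['location'])*[640,480];print(t,p,r['conf'],atz(S,*p,.098 if t=='dial_grip' else .07))
a=cv2.imread('pics/s6.png');b=cv2.imread('pics/w6.png')
cv2.imwrite('pics/c6.png',np.hstack([cv2.resize(a[150:260,280:390],(400,400),interpolation=3),cv2.resize(a[270:370,190:290],(400,400),interpolation=3)]))
print(delta([.50,-.226,.26]))
E
```

```text
time_s: 10.85
tcp_pos: [0.5473, 0.1662, 0.273]
ee_rot: [[0.965, -0.262, 0.009], [-0.262, -0.965, 0.005], [0.008, -0.007, -1.0]]
wrist_force: [-0.6, 0.7, -0.5]
gripper_width: 0.69
10.85 [0.54733639 0.16616883 0.27295016] [ 3.31474257e+01  1.47647784e+01 -2.84889004e+00  6.95552710e-02
 -7.18110508e+01  4.16221341e+01]
dial_grip [236.096 310.608] 0.65 [ 0.53294432 -0.2295256   0.098     ]
dial_grip [333.696 195.6  ] 0.64 [0.55175135 0.14780052 0.098     ]
dial_grip [255.616 348.   ] 0.46 [ 0.61355601 -0.28173867  0.098     ]
dial_seat [238.976 318.288] 0.87 [ 0.53590212 -0.2282915   0.07      ]
[ 5.97 38.91  0.66]
```

View pics/c6.png

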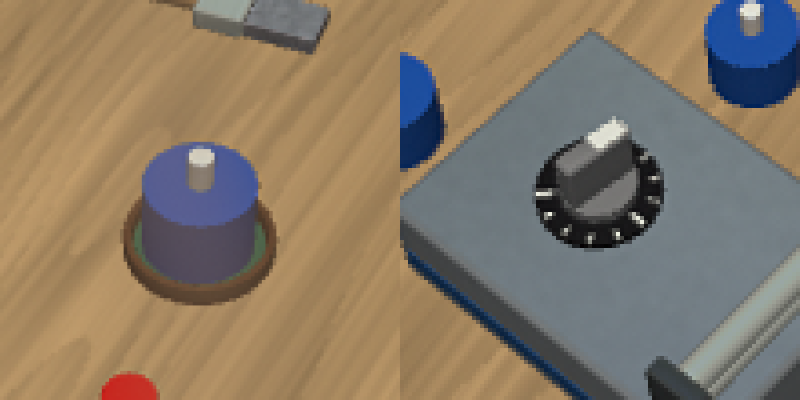

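The cap stands upright in the dish. The dial's white half points to the upper right in the scene view. Moving over for a close wrist view.

```bash
python3 - <<'E'
from h import *
print(delta([.475,-.215,.20]))
E
python3 -m inch '[{"fingers":6,"delta_pos":[1,12,0],"spin":0},{"fingers":6,"delta_pos":[3,38,3],"spin":0},{"fingers":6,"delta_pos":[3,38,4],"spin":0},{"fingers":6,"delta_pos":[3,38,5],"spin":0},{"fingers":6,"delta_pos":[3,38,6],"spin":0},{"fingers":6,"delta_pos":[3,38,6],"spin":0},{"fingers":6,"delta_pos":[3,38,6],"spin":0},{"fingers":6,"delta_pos":[3,38,6],"spin":0},{"fingers":6,"delta_pos":[3,38,6],"spin":0},{"fingers":6,"delta_pos":[3,38,6],"spin":0},{"fingers":6,"delta_pos":[3,38,6],"spin":0},{"fingers":6,"delta_pos":[3,38,6],"spin":0},{"fingers":6,"delta_pos":[3,38,6],"spin":0}]'
python3 - <<'E'
from h import *
c=get_calibration('wrist');snap('wrist','w7');print(sense()['tcp_pos'],c['T'][:3,3])
for t,z in(('dial_grip',.098),('dial_seat',.07)):
  for r in spot_point('wrist',t):
    p=np.array(r['location'])*[640,480];print(t,p,r['conf'],atz(c,*p,z))
np.save('c7.npy',{k:np.array(v) for k,v in c.items() if k in 'KT'},allow_pickle=True)
E
```

```text
[ 3.28 38.49  6.67]
time_s: 12.35
tcp_pos: [0.4751, -0.2081, 0.2078]
ee_rot: [[0.965, -0.261, 0.0], [-0.261, -0.965, -0.0], [0.0, -0.0, -1.0]]
wrist_force: [-0.1, -0.3, -0.2]
gripper_width: 0.687
[ 0.47509283 -0.20820908  0.20778197] [ 0.54582275 -0.22658875  0.36851283]
dial_seat [322.112 148.704] 0.76 [ 0.53618188 -0.22535887  0.07      ]
```

View pics/w7.png

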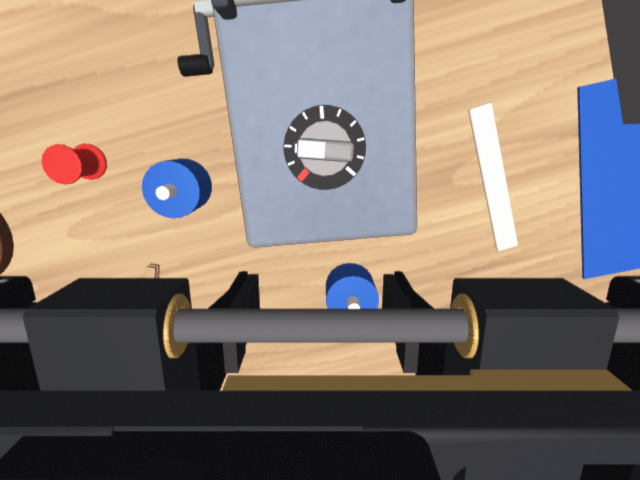

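Run:
```python
from h import *
c=np.load('c7.npy',allow_pickle=True).item()
im=cv2.imread('pics/w7.png')
cv2.imwrite('pics/c7.png',cv2.resize(im[95:200,270:375],(600,600),interpolation=2))
h=cv2.cvtColor(im,cv2.COLOR_BGR2HSV)
# plate dark circle
roi=np.zeros(h.shape[:2],bool);roi[98:196,278:372]=1
d=((h[...,2]<90)&roi).astype(np.uint8)
k=max(cv2.findContours(d,0,1)[0],key=cv2.contourArea);e=cv2.fitEllipse(cv2.convexHull(k));print('plate',e,atz(c,*e[0],.074))
w=((h[...,1]<45)&(h[...,2]>200)&roi).astype(np.uint8);w[:, :296]=0
n,l,st,ce=cv2.connectedComponentsWithStats(w)
ax=atz(c,*e[0],.074)
for i in range(1,n):
    if st[i,4]>3:
        z=.114 if st[i,4]>60 else .074
        p=atz(c,*ce[i],z);print(st[i],ce[i],p,np.degrees(np.arctan2(p[1]-ax[1],p[0]-ax[0])))
r=(((h[...,0]<8)|(h[...,0]>172))&(h[...,1]>120)&roi).astype(np.uint8);m=cv2.moments(r,True);u=(m['m10']/m['m00'],m['m01']/m['m00']);p=atz(c,*u,.074)
print('red',u,np.degrees(np.arctan2(p[1]-ax[1],p[0]-ax[0])))
# bar: long edge corners
```

```text
plate ((324.3240661621094, 146.78561401367188), (81.03343963623047, 82.59552764892578), 4.3576555252075195) [ 0.53727969 -0.22745116  0.074     ]
[320 106   4  12  43] [321.3255814  111.90697674] [ 0.56316065 -0.23197824  0.074     ] -9.921760145351948
[337 109   4   7  15] [338.6        111.93333333] [ 0.55965407 -0.24485926  0.074     ] -37.88423098572584
[302 112   5   7  17] [304.29411765 115.05882353] [ 0.56437547 -0.21864295  0.074     ] 18.00814653636136
[350 121   6   5  17] [352.64705882 122.94117647] [ 0.54893073 -0.253404    0.074     ] -65.82318720903234
[318 135   4   3   7] [319.57142857 136.42857143] [ 0.54589326 -0.22588746  0.074     ] 10.289368064210718
[357 138   7   3  15] [360. 139.] [ 0.53568799 -0.25611951  0.074     ] -93.17786256396718
[298 140  28  19 457] [311.28008753 148.79431072] [ 0.53948517 -0.21835595  0.114     ] 76.36951154089132
[296 144   1   9   9] [296. 148.] [ 0.54224461 -0.20553115  0.074     ] 77.23774537594291
[357 156   7   3  15] [360.06666667 156.86666667] [ 0.52228329 -0.2529649   0.074     ] -120.44605169765302
[346 167  10   9  42] [350.30952381 170.69047619] [ 0.51373662 -0.2428351   0.074     ] -146.83786418091736
red (302.8131868131868, 174.2967032967033) 126.10329926890184
```

View pics/c7.png

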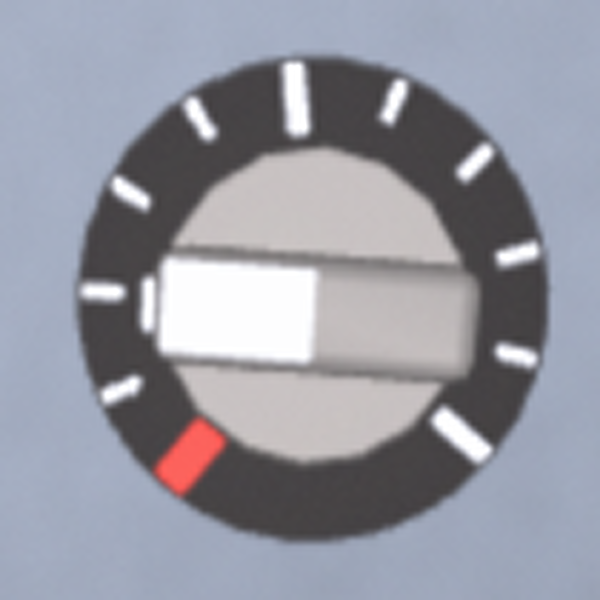

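The pointer (left, level with the second white tick) is at position 2: red = 0, then 1, and the bar lines up with 2. The long mark 5 is at the top and 6 just right of it. That makes 4 clicks, 108° clockwise, which is positive spin. Bar azimuth is about 71.3°, so spin +93.6° to align; joint 6 then goes from about 98° to 4° and on to −104°, inside its range.

Run:
```python
from h import *
print(delta([.537,-.227,.13]), sense()['joints'])
```

```text
[6.47 0.17 7.78] [-5.74960130e+00  1.23684443e+01 -1.56527158e+01 -3.62473983e-04
 -6.19555687e+01  8.05931965e+01]
```

```bash
python3 -m inch '[{"fingers":6,"delta_pos":[3.2,0.1,0],"spin":8.5},{"fingers":6,"delta_pos":[6.5,0.2,0],"spin":17},{"fingers":6,"delta_pos":[6.5,0.2,1],"spin":25.5},{"fingers":6,"delta_pos":[6.5,0.2,2],"spin":34},{"fingers":6,"delta_pos":[6.5,0.2,3],"spin":42.5},{"fingers":6,"delta_pos":[6.5,0.2,4],"spin":51},{"fingers":6,"delta_pos":[6.5,0.2,5],"spin":59.5},{"fingers":6,"delta_pos":[6.5,0.2,6],"spin":68},{"fingers":6,"delta_pos":[6.5,0.2,7],"spin":76.5},{"fingers":6,"delta_pos":[6.5,0.2,7.5],"spin":85},{"fingers":6,"delta_pos":[6.5,0.2,7.7],"spin":93.6},{"fingers":6,"delta_pos":[6.5,0.2,7.7],"spin":93.6},{"fingers":6,"delta_pos":[6.5,0.2,7.7],"spin":93.6},{"fingers":6,"delta_pos":[6.5,0.2,7.7],"spin":93.6}]'
python3 - <<'E'
from h import *
snap('wrist','w8');s=sense();R=s['ee_rot'];print(np.degrees(np.arctan2(R[1,1],R[0,1])),delta([.537,-.227,.088]))
E
```

```text
time_s: 13.9
tcp_pos: [0.5372, -0.228, 0.1309]
ee_rot: [[-0.321, -0.947, 0.001], [-0.947, 0.321, -0.0], [-0.0, -0.001, -1.0]]
wrist_force: [-0.5, -1.0, 0.1]
gripper_width: 0.688
161.27612562887873 [-0.09  0.05  4.29]
```

View pics/w8.png

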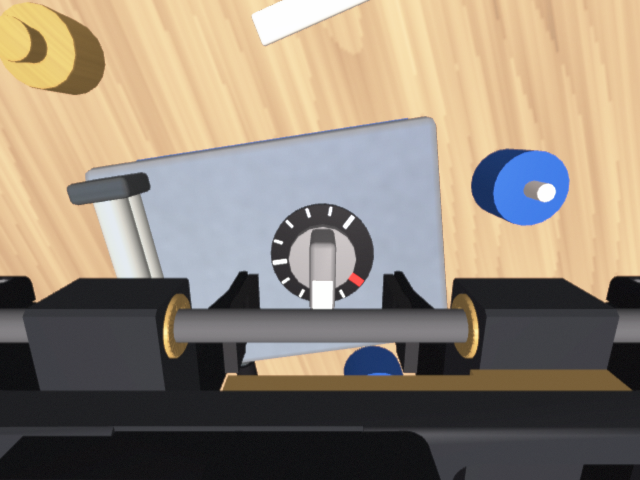

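The bar at (322,270) is vertical in the picture, aligned and centred between the jaws. Descending and closing.

```bash
python3 -m inch '[{"fingers":5,"delta_pos":[0,0,1.5],"spin":0},{"fingers":5,"delta_pos":[0,0,3],"spin":0},{"fingers":5,"delta_pos":[0,0,3.8],"spin":0},{"fingers":5,"delta_pos":[0,0,4.2],"spin":0},{"fingers":5,"delta_pos":[0,0,4.2],"spin":0},{"fingers":5,"delta_pos":[0,0,4.2],"spin":0},{"fingers":0.8,"delta_pos":[0,0,4.2],"spin":0},{"fingers":0.8,"delta_pos":[0,0,4.2],"spin":0},{"fingers":0.8,"delta_pos":[0,0,4.2],"spin":0},{"fingers":0.8,"delta_pos":[0,0,4.2],"spin":0},{"fingers":0.8,"delta_pos":[0,0,4.2],"spin":0},{"fingers":0.8,"delta_pos":[0,0,4.2],"spin":0},{"fingers":0.8,"delta_pos":[0,0,4.2],"spin":0},{"fingers":0.8,"delta_pos":[0,0,4.2],"spin":0}]'
```

```text
time_s: 15.35
tcp_pos: [0.5364, -0.2279, 0.0886]
ee_rot: [[-0.323, -0.946, -0.001], [-0.946, 0.323, 0.0], [0.0, 0.001, -1.0]]
wrist_force: [-2.8, 1.7, 1.6]
gripper_width: 0.157
```

Gripped at 13.7 mm, so the bar is held. Turning 108° clockwise.

```bash
python3 -m inch '[{"fingers":0.8,"delta_pos":[0,0,0],"spin":6},{"fingers":0.8,"delta_pos":[0,0,0],"spin":12},{"fingers":0.8,"delta_pos":[0,0,0],"spin":18},{"fingers":0.8,"delta_pos":[0,0,0],"spin":24},{"fingers":0.8,"delta_pos":[0,0,0],"spin":30},{"fingers":0.8,"delta_pos":[0,0,0],"spin":36},{"fingers":0.8,"delta_pos":[0,0,0],"spin":42},{"fingers":0.8,"delta_pos":[0,0,0],"spin":48},{"fingers":0.8,"delta_pos":[0,0,0],"spin":54},{"fingers":0.8,"delta_pos":[0,0,0],"spin":60},{"fingers":0.8,"delta_pos":[0,0,0],"spin":66},{"fingers":0.8,"delta_pos":[0,0,0],"spin":72},{"fingers":0.8,"delta_pos":[0,0,0],"spin":78},{"fingers":0.8,"delta_pos":[0,0,0],"spin":84},{"fingers":0.8,"delta_pos":[0,0,0],"spin":90},{"fingers":0.8,"delta_pos":[0,0,0],"spin":96},{"fingers":0.8,"delta_pos":[0,0,0],"spin":102},{"fingers":0.8,"delta_pos":[0,0,0],"spin":108},{"fingers":0.8,"delta_pos":[0,0,0],"spin":108},{"fingers":0.8,"delta_pos":[0,0,0],"spin":108}]'
python3 - <<'E'
from h import *
s=sense();R=s['ee_rot'];print(np.degrees(np.arctan2(R[1,1],R[0,1])),s['moment'],s['wrist_force'],s['joints'])
snap('wrist','w9')
E
```

```text
time_s: 17.35
tcp_pos: [0.5364, -0.2278, 0.0885]
ee_rot: [[-0.802, 0.598, -0.001], [0.598, 0.802, 0.0], [0.001, -0.0, -1.0]]
wrist_force: [-3.0, 2.4, 2.4]
gripper_width: 0.156
53.28334559669634 [ 0.75287195  0.6051155  -0.07545885] [-2.98679626  2.43213467  2.44620577] [-7.10521794e+00  2.53572265e+01 -1.55193070e+01 -2.60363752e-02
 -4.91900359e+01 -1.19594418e+02]
```

View pics/w9.png

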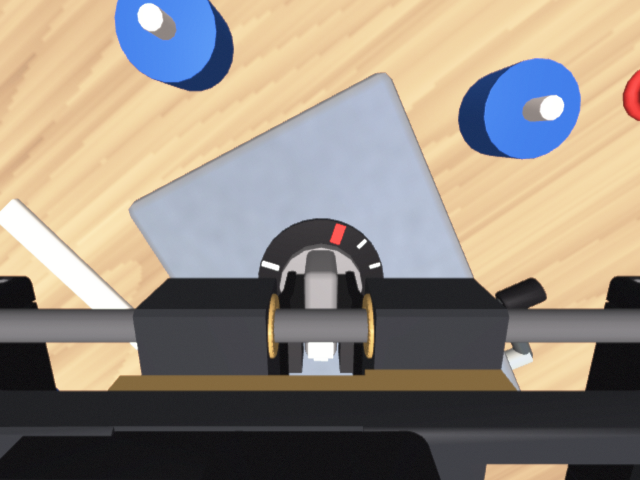

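The dial followed the gripper. Releasing, rising, and moving off to look.

```bash
python3 -m inch '[{"fingers":2.5,"delta_pos":[0,0,0],"spin":0},{"fingers":4,"delta_pos":[0,0,0],"spin":0},{"fingers":5,"delta_pos":[0,0,0],"spin":0},{"fingers":5,"delta_pos":[0,0,0],"spin":0},{"fingers":5,"delta_pos":[0,0,-2],"spin":0},{"fingers":5,"delta_pos":[0,0,-5],"spin":0},{"fingers":5,"delta_pos":[0,0,-10],"spin":0},{"fingers":5,"delta_pos":[-4,0,-12],"spin":0},{"fingers":5,"delta_pos":[-7,0,-12],"spin":0},{"fingers":5,"delta_pos":[-7,0,-12],"spin":0},{"fingers":5,"delta_pos":[-7,0,-12],"spin":0}]'
python3 - <<'E'
from h import *
b=snap('wrist','w10')[:,:,::-1];a=snap('scene','s10')[:,:,::-1];snap('top','t10')
p=[np.array(r['location'])*[640,480] for r in spot_point('wrist','dial_seat')];print(p)
u,v=(p[0] if p else (320,150)); u,v=int(min(max(u,60),580)),int(min(max(v,60),420))
cv2.imwrite('pics/c10.png',np.hstack([cv2.resize(b[v-60:v+60,u-60:u+60],(400,400),interpolation=2),cv2.resize(a[150:260,280:390],(400,400),interpolation=2)]))
E
```

```text
time_s: 18.5
tcp_pos: [0.5926, -0.2701, 0.2074]
ee_rot: [[-0.8, 0.6, -0.002], [0.6, 0.8, 0.001], [0.002, -0.0, -1.0]]
wrist_force: [0.3, -0.2, -0.8]
gripper_width: 0.576
[array([319.424, 138.72 ])]
```

View pics/c10.png

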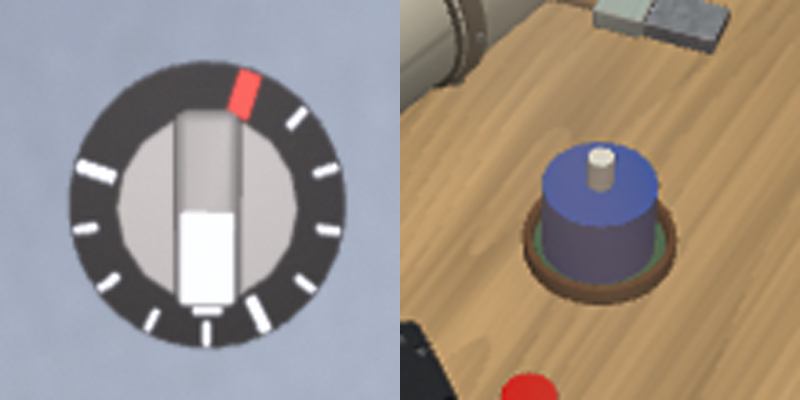

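View pics/s10.png

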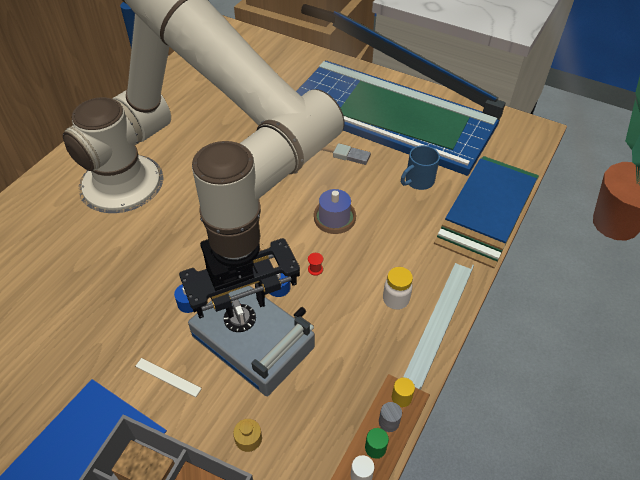

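Counting clockwise from red: four short marks, the long 5 at (258,315), then 6 at (206,333). The white half points straight at 6. The cap stands in the dish, nothing else has been disturbed, and the gripper is clear.

```bash
python3 -m inch '[{"fingers":5,"delta_pos":[0,0,0],"spin":0},{"fingers":5,"delta_pos":[0,0,0],"spin":0}]'; python3 -c "
from station import *
print(finish_job())"
```

```text
time_s: 18.9
tcp_pos: [0.5927, -0.2697, 0.2088]
ee_rot: [[-0.801, 0.599, 0.0], [0.599, 0.801, -0.0], [-0.0, 0.0, -1.0]]
wrist_force: [0.2, 0.4, -0.7]
gripper_width: 0.576
the job is handed in; nothing more can be done
None
```

The job is done and handed in at 18.9 s. The large blue cap stands in the round dish and the dial is at position 6.

- **Cap:** I lifted it straight up off the dial by 100 mm. I lowered it into the dish until it touched (about 6 N), then let go.
- **Dial:** It started at position 2, so I turned it four clicks (108°) clockwise.
- **Last checks:** The final wrist picture shows the white half on the first mark past the long 5, which is 6. The scene picture shows the cap upright inside the rim, the gripper clear, and nothing else visibly moved. The arm hid parts of the table in that picture, including most of the two small caps.
- **Disagreements:** The networks' first dish positions from the two fixed cameras differed by about 13 mm. I used the wrist camera's position instead, which matched the outline in the top view. The wrist still read a small twist (about 0.08 N m) before I released the dial, but the dial showed no sign of shifting afterwards.

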